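Turn a specimen carrier over in the flip nest

ROBOT

A 7-joint arm with a two-finger parallel gripper is mounted at the origin on the work surface. World frame = base frame: x ahead of the robot, y to its left, z up, the work surface at z = 0. Lengths are in m, angles in rad, forces in N, time in s.
With the tool pointing down it reaches from about 0.4 to 0.875 m from the base axis. Payload 19.3 kg.
Tool frame: the origin (TCP) lies at the centre of the arm's flange, where the gripper is bolted on; the fingertips stand 173 mm ahead of it and the grasp point (between the pads) lies 155 mm ahead of it; z points along the fingers, y is the line along which they close (so a half turn about z gives the same grasp; the last joint's range is limited). The gripper opens to 85 mm and grips with 20 to 120 N. Pads are 22 mm wide; open, the fingers measure 114 mm over their backs; the gripper's body (76 mm by 85 mm) begins 54 mm behind the grasp point. The pads swing forward as they close: fully open they stand 13 mm farther back than shut.
Start: joints at [-1.194, 0.521, -0.036, 1.599, 0.021, 1.021, -0.113], TCP at [0.27, 0.564, 0.405] pointing down, gripper open.
Joint ranges: [-2.91, 2.91], [-0.3, 2.13], [-1.5, 1.42], [0.17, 2.43], [-1.26, 4.41], [0.16, 1.93], [-2.52, 2.52]. Speed limits (rad/s): [1.89, 1.89, 2.39, 2.39, 3.01, 3.01, 3.01].

INTERFACE

Orientations are given as a unit quaternion [x, y, z, w].
In Python, from plant import r, vision gives the robot as it stands.
- The arm moves only by the tool servo_tool, never from a script. Its argument "steps" is a list that holds one entry, the list of rows, each a list of 7 numbers: the turn, a rotation vector about the tool's x, y, z in degrees, then the shift along the tool's x, y, z in cm, then the gripper command: -1 is fully open, 1 is shut, values between are in proportion. A call has 1 to 12 rows; each row shifts and turns the commanded pose from where the row before left it, along the tool's axes as they then stand; what a row does not reach is not made up. A row lasts 1/8 s, in which the tool goes at most 62.5 mm and 10.7 degrees, less where a joint would pass 70% of its speed; a pose out of reach is approached as far as the arm can. A call is refused whole if a number of a shift passes 6.25 or a number of a turn 10.7, either way. A call with a gripper value outside its range is refused whole. The fingers move at their own pace and stop on an object; "newtons" is the grip in N (left out, the last holds). Time passes only in rows, so rows that do not move let the fingers close. It gives the time, the measured TCP pose, the force, the opening and the grip force at its end, in the units of the state.
- r.get_state(): the state, without advancing time (a new reading comes with each control period).
- vision.read_camera(name): name is "scene" or "side" or "wrist"; returns the picture (384x512x3 uint8, red, green, blue); there is no depth.
- vision.get_calibration(name): a dict with "vertical_fov" (degrees; the focal length in pixels is half the picture's height over the tangent of half this angle, whatever the lens; pixels are square), "cx", "cy" (the principal point, pixels), "xyz" and "orientation" of the camera in the world. Camera axes: x right, y down, z forward; pixel columns grow to the right and rows downward; lengths in m; the calibration is good to about 2 mm. A picture is of the moment at which its call begins: read the wrist's pose just before it. get_calibration takes no time and is no camera call; for the wrist camera it gives the pose at the moment of the call.
- r.sign_off(): hands the job in; it is judged then, once.
The state is a dict: "clock": time; "joint_positions": joint angles; "joint_vel": joint speeds; "effort": joint torques, N m; "position": TCP position; "eef_rot": TCP orientation; "wrist_force": force on the tool from outside, world axes, zero at the start; "torque": the same for the moment, N m; "grip_width": finger opening in m; "grip_force": force on a finger pad.
Only numpy, scipy, OpenCV 4.12 (cv2) and the standard library are available. Lean on these libraries where they do the work, as an engineer would, in place of code of your own. Each camera call takes 0.05 s, during which the arm holds its last target. There are 200 camera calls.

TASK

Take the ridged specimen carrier from the sloping rack and lay it flat, ridge up, in the solid tray leaf of the flip nest. Let go, fold the windowed leaf fully over it, then swing the tray leaf right over to the other side, pushing the windowed leaf and the carrier ahead of it, and fold the tray leaf back flat so that the carrier lies upside down in the windowed leaf, with both leaves fully open. Leave the other carriers and the things on the bench where they are.

Things in the scene. Friction and masses are not known exactly. Their poses are not given: they have to be found in the camera images.
- carrier_center (a point): The carrier: plain aluminium plate 60 (its x) x 70 (its y) x 8 thick, with one straight ridge standing on it, 14 wide (x), 50 long (y), 22 high, so 30 high in all, 130 g; grip it across the ridge's 14 mm. This point is the centre, 15 above the plate's underside (7 above its upper face). z points out of the ridge side, y runs along the ridge. It starts in one of the rack's three places, lying on the 35 degree slope with y level and x pointing up the slope.
- rack: Grey fixed rack: a board sloping 35 degrees from level, 270 wide (its y), with a 6 high ledge along its lower edge and 5 high dividers, holding three carriers side by side, 87 apart. Origin on the bench under its middle; x points horizontally from its low side to its high side. The slope's middle is 75 above the bench, its top edge 100.
- hinge (a point): Middle of the flip nest's common hinge line, 45 above the bench. x runs along the hinge line; the tray leaf lies to +y and the windowed leaf to -y when open; z up. The nest is bolted down: steel base 150 x 240 x 8, hinge blocks 55 high at x = +-66, 12 thick.
- tray_floor (a point): Centre of the solid tray leaf's pocket floor, 68 from the hinge line; fixed to the leaf, z out of the pocket (up when the leaf is open), x along the hinge line, y away from the hinge line. The floor lies 4.5 below the hinge line when open. Leaf about 112 (x) x 77, 5 thick. Low lips 5.5 high round the pocket leave 4 free on each side of the carrier's plate, whose 70 (and the ridge) goes along the hinge line (x).
- tray_knob (a point): Centre of the tray leaf's black barrel knob, a cylinder 24 dia x 26 long with flat ends, lying along the hinge direction turning freely on its stem about that direction (so it can be pinched by its two ends and swung without turning the hand), on a 10 dia stem which points away from the hinge; in the hinge plane, 148 from the hinge line and 36 towards -x from its middle.
- tray (a joint): Tray leaf angle, rad: 0 open flat to the hinge's +y side, grows as it lifts, 3.14 folded over onto the other side. Stiff hinge, 0.35 N m: stays where it is left. With the carrier in it, it pushes the windowed leaf ahead of it through the carrier.
- grate_face (a point): Centre of the windowed leaf's inner face, 68 from the hinge line, fixed to the leaf; z out of the inner face (up when open). Leaf about 112 (x) x 77, 5 thick, with a window 66 along the hinge line x 34 across (53 to 87 from the hinge line) through which the ridge passes; the upside-down carrier's plate rests on this face with its ridge hanging in the window. The two leaves' faces are 9 apart when folded together.
- grate_knob (a point): Centre of the windowed leaf's black barrel knob, a cylinder 24 dia x 26 long with flat ends, lying along the hinge direction turning freely on its stem about that direction (so it can be pinched by its two ends and swung without turning the hand), on a 10 dia stem pointing away from the hinge; in the hinge plane, 148 from the hinge line and 36 towards +x from its middle.
- grate (a joint): Windowed leaf angle, rad: 0 open flat to the hinge's -y side, grows as it lifts, 3.14 folded over onto the tray leaf. Starts at 0 to 1.1. Stiff hinge, 0.35 N m: stays where it is left.
- puck: bystander on the rack: same plate (60 x 70 x 8) as the carrier but with one round boss (38 dia x 22 high); origin at the centre of the plate's underside
- twin: bystander on the rack: same plate but with two round posts (12 dia x 22 high, 40 apart); origin at the centre of the plate's underside
- bottle: bystander: upright white bottle, 60 dia, 160 high; origin at the centre of its base
- beaker: bystander: open glass beaker, 64 dia, 80 high; origin at the centre of its base
- jar: bystander: amber glass jar with black cap, 60 dia, 70 high; origin at the centre of its base
- wrench: bystander: steel wrench lying flat, about 160 long; origin midway along it, underneath
- mouse: bystander: round black computer mouse, 62 dia, 34 high; origin at the centre of its base
- weight: bystander: steel calibration weight, 40 dia, 54 high with its knob; origin at the centre of its base
Things that resemble listed ones, but are neither listed nor needed, are in the scene too. What is shaped like the part that bears carrier_center but purple is not meant.

How it is judged:
By the outcome, as a careful person would: the job done as asked, in the order asked, and still so for the second after the job is handed in, with the robot touching nothing.
It also fails if it takes over 64 s, if anything falls off the work surface, if the arm or the gripper's body presses on something with over 40 N, if the wrist force passes 120 N, or if a joint passes its speed limit or range.

## Working session

There is one attempt and no reset: what is moved stays moved. The work goes in short steps, Python scripts to look and compute and a tool call to move; the robot and the scene stay as the last step left them, time stands still between calls to the robot, and variables do not carry over. Pictures are saved under pics/ and viewed, at most 10 in all, crops included, and the job is handed in when it is done.

Besides the shell and the picture viewer there is one more tool, called after "Emit:" as name([rows], argument=value, ...), one row to a line, values as JSON. servo_tool: Moves the arm, as the interface text tells. Its arguments: {"type":"object","properties":{"steps":{"type":"array","items":{"type":"array","items":{"type":"array","items":{"type":"number"}}}},"newtons":{"type":"number"}},"required":["steps"]}

```bash
mkdir -p pics; ls; python3 - <<'E'
from plant import r, vision
import cv2,numpy as np
s=r.get_state();print(s)
a=[]
for n in("scene","side","wrist"):
    c=vision.get_calibration(n);print(n,c)
    im=vision.read_camera(n)[:,:,::-1];cv2.imwrite(f"pics/{n}0.png",im)
E
```

```text
pics
{'clock': 0.0, 'joint_positions': array([-1.1941931 ,  0.52202464, -0.03631089,  1.59999592,  0.02120444,
        1.02110544, -0.11278812]), 'joint_vel': array([ 0.00104966, -0.00089467,  0.00078413, -0.0020464 ,  0.00017846,
        0.00164088, -0.00078393]), 'effort': array([-4.88250771e-04, -9.27082372e+01,  1.97931916e+00, -3.69944036e+01,
        1.77846104e-02,  8.06963450e-03,  1.43986864e-05]), 'position': array([0.2700219 , 0.56350753, 0.40412352]), 'eef_rot': array([ 2.21552973e-01,  9.75148168e-01, -5.68403512e-04, -8.08897009e-05]), 'wrist_force': array([ 0.06809071, -0.15704809, -0.9519645 ]), 'torque': array([0.01129381, 0.03520094, 0.07195336]), 'grip_force': 0.0, 'grip_width': 0.08520222419873538}
scene {'vertical_fov': 51.54553873020499, 'cx': 256.7384191690656, 'cy': 190.3832884720621, 'xyz': array([1.17743339, 0.53211264, 1.12490461]), 'orientation': array([ 0.39772974,  0.85864241, -0.28951288, -0.14396719])}
side {'vertical_fov': 49.802157767942916, 'cx': 254.34392255885618, 'cy': 192.87187708995322, 'xyz': array([ 0.21785582, -0.77582263,  0.84601241]), 'orientation': array([ 0.89267234, -0.18497539,  0.08418213, -0.40228543])}
wrist {'vertical_fov': 66.37954319108412, 'cx': 256.28036518019906, 'cy': 196.30828407600103, 'xyz': array([0.20560431, 0.59530111, 0.37597091]), 'orientation': array([0.83712086, 0.52735049, 0.07685718, 0.12338194])}
```

```bash
python3 - <<'E'
import cv2
for n in("scene","side"):
    im=cv2.imread(f"pics/{n}0.png");cv2.imwrite(f"pics/{n}0b.png",cv2.resize(im,(800,600),interpolation=cv2.INTER_CUBIC))
E
```

```text
(no output)
```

View pics/scene0b.png

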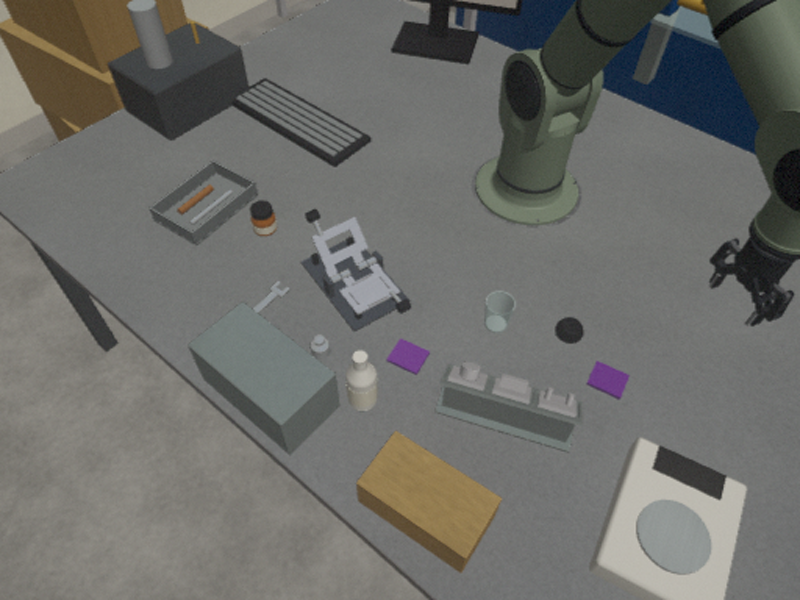

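View pics/side0b.png

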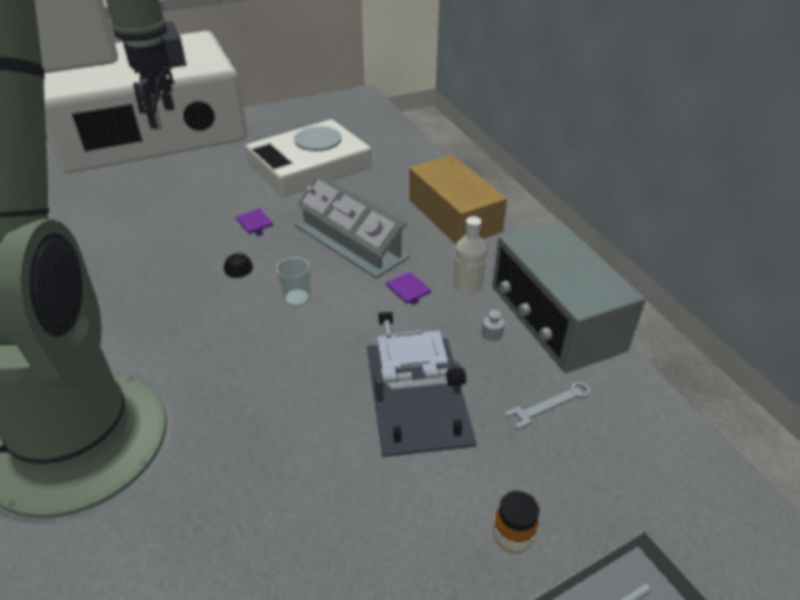

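Scene view (800-wide): rack at (510,400) with three carriers: boss at (470,372), middle one at (512,385), posts at (560,400); two purple decoys on the bench at (408,355) and (608,378). Nest at (355,285): tray leaf with its knob at (402,303), windowed leaf partly lifted with its knob at (313,215). One enlarged composite crop to confirm the ridge one and get pixels.

```bash
python3 - <<'E'
import cv2,numpy as np
def crop(n,x,y,w,h,W,H):
    im=cv2.imread(f"pics/{n}0.png")[y:y+h,x:x+w];return cv2.resize(im,(W,H),interpolation=cv2.INTER_CUBIC)
# scale 4 ; rack scene 275..375 x 225..300 ; 
a=crop("scene",275,225,100,75,400,300); b=crop("side",180,110,100,75,400,300)
c=crop("scene",190,130,80,60,400,300)# scale5 
c=crop("scene",185,128,100,75,400,300); d=crop("side",220,195,100,75+25,300,300)
d=cv2.copyMakeBorder(d,0,0,0,100,cv2.BORDER_CONSTANT)
cv2.imwrite("pics/comp1.png",np.vstack([np.hstack([a,b]),np.hstack([c,d])]))
E
```

```text
(no output)
```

View pics/comp1.png

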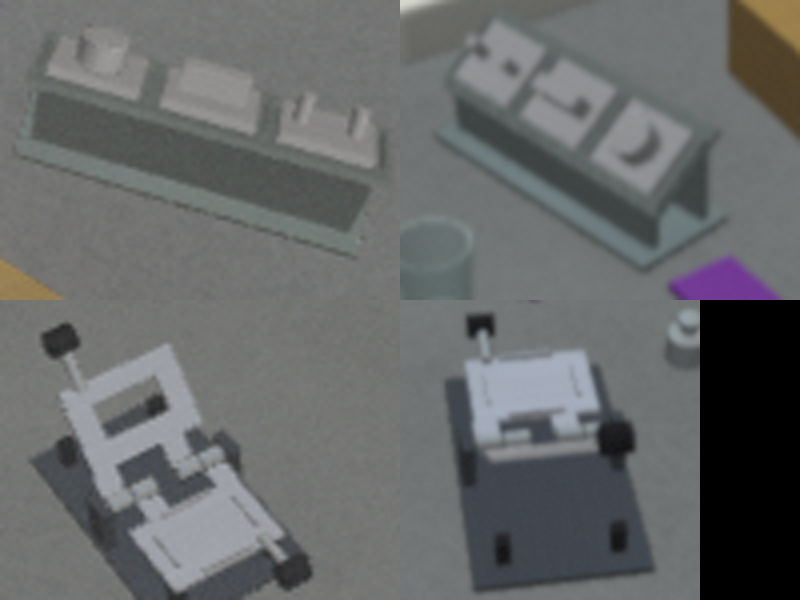

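Confirmed in the crop: boss plate at crop (98,65), posts at (330,130), the single ridge in the middle at (212,95) / side (565,100): the middle one is the carrier. Now fit the poses.

```bash
cat > h.py <<'E'
import numpy as np
from scipy.spatial.transform import Rotation as R
from scipy.optimize import least_squares
def proj(c,P):
    P=np.atleast_2d(P);f=192/np.tan(np.radians(c["vertical_fov"])/2)
    q=R.from_quat(c["orientation"]).inv().apply(P-c["xyz"])
    return np.c_[c["cx"]+f*q[:,0]/q[:,2],c["cy"]+f*q[:,1]/q[:,2]]
def Rz(a): return R.from_euler('z',a)
S=np.radians(35)
def rackpt(p,x,y,z):  # p=[X,Y,yaw,s]; carrier-plate coords (x up slope, y, z above slope), m
    X,Y,a,s=p
    v=np.array([(s+x)*np.cos(S)-z*np.sin(S),y,0.075+(s+x)*np.sin(S)+z*np.cos(S)])
    return Rz(a).apply(v)+[X,Y,0]
def nest(p,v): return Rz(p[2]).apply(v)+[p[0],p[1],0]
def leaf(ang,side,d,x,h): # point at distance d from hinge, x, h along the leaf normal
    y,z=d*np.cos(ang)-h*np.sin(ang),d*np.sin(ang)+h*np.cos(ang)
    return np.array([x,side*y,.045+z])
E
cat > fit1.py <<'E'
from h import *
from plant import vision
C={n:vision.get_calibration(n) for n in("scene","side")}
px=lambda X,Y,k,ox,oy:((X+.5)/k-.5+ox,(Y+.5)/k-.5+oy)
sb=lambda X,Y:px(X-400,Y,4,180,110)
obs=[]
for yc,pts in((.087,[(455,75),(508,105),(548,45),(493,20)]),(0,[(523,120),(575,150),(617,82),(570,55)]),(-.087,[(592,155),(650,195),(693,128),(640,98)])):
    for (sx,sy),p in zip([(-.03,.035),(-.03,-.035),(.03,-.035),(.03,.035)],pts): obs.append(("side",sx,yc+sy,.008,sb(*p)))
sa=lambda X,Y:px(X,Y,4,275,225)
for yc,pts in((-.087,[(45,73),(138,98)]),(0,[(162,108),(257,132)]),(.087,[(280,140),(378,165)])):
    for sy,p in zip((-.035,.035),pts): obs.append(("scene",.03,yc+sy,.008,sa(*p)))
def f(p): return np.concatenate([proj(C[n],rackpt(p,x,y,z))[0]-o for n,x,y,z,o in obs])
q=least_squares(f,[.7,.25,0,0],loss='soft_l1');print("rack",q.x.round(4),"res",np.abs(f(q.x)).reshape(-1,2).max(1).round(1))
sc=lambda X,Y:px(X,Y-300,4,185,128); sd=lambda X,Y:px(X-400,Y-300,3,220,195)
def g(p):
    T=nest(p,leaf(0,1,.148,-.036,0));G=nest(p,leaf(p[3],-1,.148,.036,0))
    B=lambda x,y:nest(p,np.array([x,y,.008]))
    o=[("scene",T,sc(293,570)),("side",T,sd(480,325)),("scene",G,sc(60,340)),("side",G,sd(615,440)),("side",B(-.075,-.12),sd(475,588)),("side",B(.075,-.12),sd(653,568)),("side",B(-.075,.12),sd(447,380)),("scene",B(.075,-.12),sc(33,460))]
    return np.concatenate([proj(C[n],P)[0]-np.array(w) for n,P,w in o])
q2=least_squares(g,[.5,0,0,.8],loss='soft_l1');print("nest",q2.x.round(4),"res",np.abs(g(q2.x)).reshape(-1,2).round(1).tolist())
E
python3 fit1.py
```

```text
rack [ 0.5898  0.3348  0.3912 -0.0055] res [0.2 0.2 0.9 0.3 1.6 0.7 1.5 2.2 0.3 0.9 0.5 1.7 0.4 0.5 0.5 0.4 0.4 0.7]
nest [ 0.5359 -0.1277 -0.2723  0.794 ] res [[0.7, 0.3], [0.2, 0.0], [0.6, 0.0], [0.2, 0.1], [0.8, 0.1], [0.6, 0.4], [1.4, 0.9], [1.5, 1.0]]
```

```bash
cat >> h.py <<'E'
RACK=[.5898,.3348,.3912,-.0055]; NEST=[.5359,-.1277,-.2723]
def pose_rack(d,y=0,x=0): # d: TCP above plate underside along the slope normal
    a=Rz(RACK[2]); z=np.array([np.sin(S),0,-np.cos(S)]);yy=np.array([np.cos(S),0,np.sin(S)])
    M=np.c_[np.cross(yy,z),yy,z]
    return rackpt(RACK,x,y,d), a*R.from_matrix(M)
def pose_down(ang,pos): # tool y at world angle ang, tool down
    yy=np.array([np.cos(ang),np.sin(ang),0]);z=np.array([0,0,-1.])
    return np.array(pos),R.from_matrix(np.c_[np.cross(yy,z),yy,z])
def plan(st,tgt,n,g,via=None):
    p=st["position"].copy();q=R.from_quat(st["eef_rot"]);p0=p.copy()
    pt,qt=tgt; rv=np.degrees((q.inv()*qt).as_rotvec())/n
    out=[]
    for i in range(n):
        t=(i+1)/n
        sh=q.inv().apply(p0+(pt-p0)*t-p)*100
        row=[round(float(v),1) for v in rv]+[round(float(v),2) for v in sh]+[g]
        out.append(row);p=p+q.apply(np.array(row[3:6])/100);q=q*R.from_rotvec(np.radians(row[:3]))
    print(str(out).replace(' ',''),"|rot",round(np.linalg.norm(rv),1),"end err",((pt-p)*1000).round(1))
E
python3 - <<'E'
from h import *
from plant import r
t=pose_rack(.28);print(t[0]);plan(r.get_state(),t,9,0.0)
E
```

```text
[0.43716672 0.27184513 0.3012079 ]
[[-3.7,-1.4,4.5,-3.08,-2.12,1.15,0.0],[-3.7,-1.4,4.5,-3.2,-1.94,1.09,0.0],[-3.7,-1.4,4.5,-3.33,-1.76,1.05,0.0],[-3.7,-1.4,4.5,-3.43,-1.56,1.03,0.0],[-3.7,-1.4,4.5,-3.52,-1.35,1.02,0.0],[-3.7,-1.4,4.5,-3.6,-1.14,1.03,0.0],[-3.7,-1.4,4.5,-3.65,-0.92,1.04,0.0],[-3.7,-1.4,4.5,-3.69,-0.7,1.09,0.0],[-3.7,-1.4,4.5,-3.7,-0.49,1.14,0.0]] |rot 6.0 end err [ 0.  -0.   0.1]
```

Emit:
servo_tool([
  [[-3.7, -1.4, 4.5, -3.08, -2.12, 1.15, 0.0], [-3.7, -1.4, 4.5, -3.2, -1.94, 1.09, 0.0], [-3.7, -1.4, 4.5, -3.33, -1.76, 1.05, 0.0], [-3.7, -1.4, 4.5, -3.43, -1.56, 1.03, 0.0], [-3.7, -1.4, 4.5, -3.52, -1.35, 1.02, 0.0], [-3.7, -1.4, 4.5, -3.6, -1.14, 1.03, 0.0], [-3.7, -1.4, 4.5, -3.65, -0.92, 1.04, 0.0], [-3.7, -1.4, 4.5, -3.69, -0.7, 1.09, 0.0], [-3.7, -1.4, 4.5, -3.7, -0.49, 1.14, 0.0], [0, 0, 0, 0, 0, 0, 0]],
], newtons=40)

```text
clock: 1.4
position: [0.4131, 0.3138, 0.3162]
eef_rot: [0.491, 0.835, 0.2, 0.148]
wrist_force: [-0.6, 0.3, 0.4]
grip_width: 0.0429
grip_force: 0.0
```

```bash
python3 - <<'E'
from h import *
from plant import r,vision
import cv2
s=r.get_state();print(s["clock"],s["grip_width"]);t=pose_rack(.28)
print(t[0]-s["position"],np.degrees((R.from_quat(s["eef_rot"]).inv()*t[1]).as_rotvec()))
c=vision.get_calibration("wrist")
im=vision.read_camera("wrist")[:,:,::-1].copy();np.savez("w1.npz",im=im,c=c)
big=cv2.resize(im,(800,600),interpolation=cv2.INTER_CUBIC)
k=800/512
for y in(-.087,0,.087):
    q=proj(c,[rackpt(RACK,x,y+b,.008) for x,b in((-.03,.035),(-.03,-.035),(.03,-.035),(.03,.035))]); print(q.round(1).tolist())
    cv2.polylines(big,[np.int32(q*k)],True,(0,0,255),1)
cv2.imwrite("pics/w1.png",big)
E
```

```text
1.4 0.042930068591063415
[ 0.0240926  -0.0419406  -0.01498663] [-6.10434141 -0.67108061  6.60743517]
[[239.9, 285.7], [233.4, 341.6], [288.5, 351.4], [298.7, 295.3]]
[[249.2, 204.9], [241.6, 270.9], [301.4, 280.5], [313.4, 214.2]]
[[260.3, 108.4], [251.2, 187.4], [316.6, 196.6], [331.1, 116.9]]
```

View pics/w1.png

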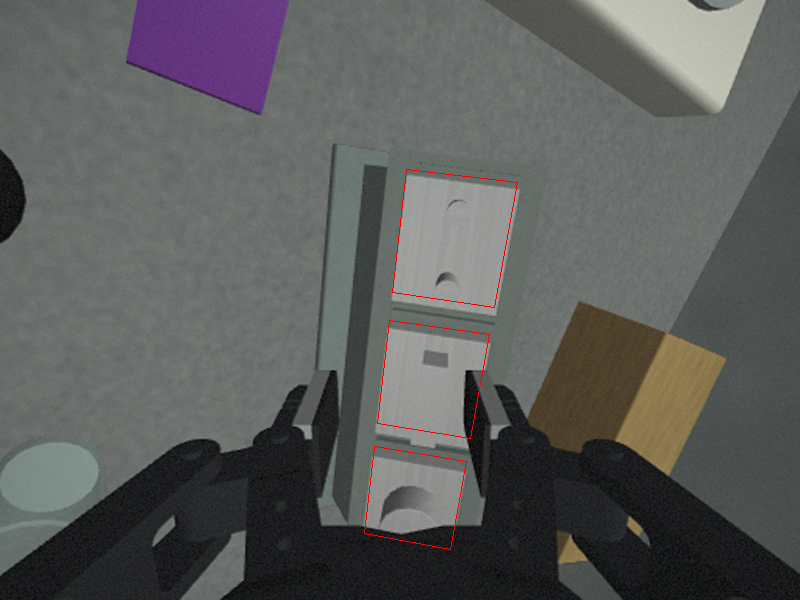

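Wrist view: predicted plate outlines (red) coincide with the three plates within ~2 px (≈1–2 mm); ridge of the middle carrier lies between the fingers. The arm lagged its command; correct and approach.

```bash
python3 - <<'E'
from h import *
from plant import r
plan(r.get_state(),pose_rack(.235),6,0.0)
E
```

```text
[[-1.0,-0.1,1.1,-0.82,-0.05,1.01,0.0],[-1.0,-0.1,1.1,-0.81,-0.04,1.02,0.0],[-1.0,-0.1,1.1,-0.82,-0.05,1.01,0.0],[-1.0,-0.1,1.1,-0.82,-0.06,1.01,0.0],[-1.0,-0.1,1.1,-0.81,-0.05,1.02,0.0],[-1.0,-0.1,1.1,-0.81,-0.05,1.01,0.0]] |rot 1.5 end err [-0. -0. -0.]
```

Emit:
servo_tool([
  [[-1.0, -0.1, 1.1, -0.82, -0.05, 1.01, 0.0], [-1.0, -0.1, 1.1, -0.81, -0.04, 1.02, 0.0], [-1.0, -0.1, 1.1, -0.82, -0.05, 1.01, 0.0], [-1.0, -0.1, 1.1, -0.82, -0.06, 1.01, 0.0], [-1.0, -0.1, 1.1, -0.81, -0.05, 1.02, 0.0], [-1.0, -0.1, 1.1, -0.81, -0.05, 1.01, 0.0], [0, 0, 0, 0, 0, 0, 0]],
])

```text
clock: 2.33
position: [0.4598, 0.2822, 0.2654]
eef_rot: [0.529, 0.794, 0.247, 0.166]
wrist_force: [-0.7, 1.0, -0.4]
grip_width: 0.0427
grip_force: 0.0
```

```bash
python3 - <<'E'
from h import *
from plant import r
plan(r.get_state(),pose_rack(.186),4,0.0)
E
```

```text
[[-0.1,0.0,0.1,-0.02,0.01,1.26,0.0],[-0.1,0.0,0.1,-0.03,0.01,1.26,0.0],[-0.1,0.0,0.1,-0.02,0.01,1.26,0.0],[-0.1,0.0,0.1,-0.02,0.01,1.26,0.0]] |rot 0.1 end err [ 0. -0. -0.]
```

Tracking is good at this speed. Descend and close.

Emit:
servo_tool([
  [[-0.1, 0, 0.1, -0.02, 0.01, 1.26, 0.0], [-0.1, 0, 0.1, -0.02, 0.01, 1.26, 0.0], [-0.1, 0, 0.1, -0.02, 0.01, 1.26, 0.0], [-0.1, 0, 0.1, -0.02, 0.01, 1.26, 0.0], [0, 0, 0, 0, 0, 0, 0], [0, 0, 0, 0, 0, 0, 1], [0, 0, 0, 0, 0, 0, 1], [0, 0, 0, 0, 0, 0, 1], [0, 0, 0, 0, 0, 0, 1], [0, 0, 0, 0, 0, 0, 1]],
], newtons=40)

```text
clock: 3.58
position: [0.4851, 0.2923, 0.2242]
eef_rot: [0.531, 0.792, 0.25, 0.166]
wrist_force: [-25.2, -13.5, 18.9]
grip_width: 0.0132
grip_force: 58.2
```

```bash
python3 - <<'E'
from h import *
from plant import r
s=r.get_state();t=pose_rack(.186)
print((t[1].inv().apply(s["position"]-t[0])*1000).round(1),np.degrees((R.from_quat(s["eef_rot"]).inv()*t[1]).as_rotvec()).round(1))
E
```

```text
[ 0.7 -1.5 -1. ] [-0.1 -0.1 -0.1]
```

Emit:
servo_tool([
  [[0, 0, 0, 0, 0, -0.4, 1], [0, 0, 0, 0, 0, -1.2, 1], [0, 0, 0, 0, 0, -2, 1], [0, 0, 0, 0, 0, -2, 1], [0, 0, 0, 0, 0, -2, 1]],
])

```text
clock: 4.2
position: [0.4459, 0.2761, 0.288]
eef_rot: [0.531, 0.792, 0.252, 0.167]
wrist_force: [0.5, -0.9, -2.3]
grip_width: 0.013
grip_force: 49.6
```

```bash
python3 - <<'E'
from h import *
from plant import r
s=r.get_state();print(s["wrist_force"].round(1),s["grip_width"],s["joint_positions"].round(2))
tc=nest(NEST,np.array([0,.068,.0405])); print(tc)
plan(s,pose_down(NEST[2]+np.pi/2,tc+[0,0,.3]),22,1)
E
```

```text
[ 0.5 -0.9 -2.3] 0.012985612945458951 [-0.59  0.48 -0.17  2.19  2.    0.29 -2.26]
[ 0.55418842 -0.06220547  0.0405    ]
[[1.5,0.7,-2.3,-1.61,0.03,-0.27,1],[1.5,0.7,-2.3,-1.6,-0.03,-0.3,1],[1.5,0.7,-2.3,-1.6,-0.11,-0.31,1],[1.5,0.7,-2.3,-1.59,-0.18,-0.32,1],[1.5,0.7,-2.3,-1.58,-0.26,-0.34,1],[1.5,0.7,-2.3,-1.56,-0.32,-0.35,1],[1.5,0.7,-2.3,-1.54,-0.4,-0.37,1],[1.5,0.7,-2.3,-1.52,-0.47,-0.36,1],[1.5,0.7,-2.3,-1.49,-0.54,-0.38,1],[1.5,0.7,-2.3,-1.47,-0.61,-0.37,1],[1.5,0.7,-2.3,-1.44,-0.67,-0.38,1],[1.5,0.7,-2.3,-1.4,-0.75,-0.38,1],[1.5,0.7,-2.3,-1.37,-0.8,-0.37,1],[1.5,0.7,-2.3,-1.33,-0.88,-0.37,1],[1.5,0.7,-2.3,-1.29,-0.93,-0.36,1],[1.5,0.7,-2.3,-1.24,-0.99,-0.35,1],[1.5,0.7,-2.3,-1.2,-1.06,-0.34,1],[1.5,0.7,-2.3,-1.15,-1.11,-0.32,1],[1.5,0.7,-2.3,-1.11,-1.16,-0.31,1],[1.5,0.7,-2.3,-1.05,-1.21,-0.29,1],[1.5,0.7,-2.3,-1.0,-1.26,-0.27,1],[1.5,0.7,-2.3,-0.94,-1.31,-0.25,1]] |rot 2.8 end err [ 0. -0. -0.]
```

```bash
python3 - <<'E'
from h import *
from plant import r
plan(r.get_state(),pose_down(RACK[2],[.45,.2,.35]),12,1)
E
```

```text
[[2.9,-0.0,-0.0,-0.6,0.13,-0.54,1],[2.9,-0.0,-0.0,-0.6,0.1,-0.55,1],[2.9,-0.0,-0.0,-0.59,0.07,-0.56,1],[2.9,-0.0,-0.0,-0.6,0.04,-0.56,1],[2.9,-0.0,-0.0,-0.6,0.02,-0.56,1],[2.9,-0.0,-0.0,-0.6,-0.02,-0.55,1],[2.9,-0.0,-0.0,-0.6,-0.04,-0.56,1],[2.9,-0.0,-0.0,-0.59,-0.07,-0.56,1],[2.9,-0.0,-0.0,-0.6,-0.09,-0.55,1],[2.9,-0.0,-0.0,-0.6,-0.13,-0.54,1],[2.9,-0.0,-0.0,-0.6,-0.15,-0.54,1],[2.9,-0.0,-0.0,-0.59,-0.18,-0.53,1]] |rot 2.9 end err [-0. -0.  0.]
```

Emit:
servo_tool([
  [[2.9, 0, 0, -0.6, 0.13, -0.54, 1], [2.9, 0, 0, -0.6, 0.1, -0.55, 1], [2.9, 0, 0, -0.6, 0.07, -0.56, 1], [2.9, 0, 0, -0.6, 0.04, -0.56, 1], [2.9, 0, 0, -0.6, 0.02, -0.56, 1], [2.9, 0, 0, -0.6, -0.02, -0.55, 1], [2.9, 0, 0, -0.6, -0.04, -0.56, 1], [2.9, 0, 0, -0.6, -0.07, -0.56, 1], [2.9, 0, 0, -0.6, -0.1, -0.55, 1], [2.9, 0, 0, -0.6, -0.13, -0.54, 1], [2.9, 0, 0, -0.6, -0.15, -0.54, 1], [2.9, 0, 0, -0.6, -0.18, -0.53, 1]],
])

```text
clock: 5.7
position: [0.4484, 0.2042, 0.3438]
eef_rot: [0.559, 0.829, 0.022, 0.018]
wrist_force: [-0.7, -0.2, -1.3]
grip_width: 0.013
grip_force: 49.5
```

```bash
python3 - <<'E'
from h import *
from plant import r
s=r.get_state();print(s["joint_positions"].round(2),s["clock"])
tc=nest(NEST,np.array([0,.068,.0405]))
plan(s,pose_down(NEST[2]+np.pi/2,tc+[0,0,.27]),12,1)
E
```

```text
[-0.07  0.44 -0.63  2.    0.4   0.76 -0.55] 5.7
[[0.2,0.2,-4.4,-2.39,-0.03,0.29,1],[0.2,0.2,-4.4,-2.38,-0.21,0.29,1],[0.2,0.2,-4.4,-2.35,-0.4,0.27,1],[0.2,0.2,-4.4,-2.32,-0.57,0.27,1],[0.2,0.2,-4.4,-2.27,-0.75,0.27,1],[0.2,0.2,-4.4,-2.21,-0.92,0.26,1],[0.2,0.2,-4.4,-2.13,-1.08,0.25,1],[0.2,0.2,-4.4,-2.04,-1.25,0.25,1],[0.2,0.2,-4.4,-1.94,-1.39,0.25,1],[0.2,0.2,-4.4,-1.83,-1.55,0.25,1],[0.2,0.2,-4.4,-1.71,-1.67,0.25,1],[0.2,0.2,-4.4,-1.57,-1.8,0.25,1]] |rot 4.4 end err [ 0. -0.  0.]
```

Emit:
servo_tool([
  [[0.2, 0.2, -4.4, -2.4, -0.03, 0.29, 1], [0.2, 0.2, -4.4, -2.38, -0.2, 0.29, 1], [0.2, 0.2, -4.4, -2.35, -0.4, 0.27, 1], [0.2, 0.2, -4.4, -2.3, -0.57, 0.27, 1], [0.2, 0.2, -4.4, -2.27, -0.75, 0.27, 1], [0.2, 0.2, -4.4, -2.2, -0.92, 0.26, 1], [0.2, 0.2, -4.4, -2.13, -1.08, 0.25, 1], [0.2, 0.2, -4.4, -2.04, -1.25, 0.25, 1], [0.2, 0.2, -4.4, -1.94, -1.4, 0.25, 1], [0.2, 0.2, -4.4, -1.83, -1.55, 0.25, 1], [0.2, 0.2, -4.4, -1.7, -1.67, 0.25, 1], [0.2, 0.2, -4.4, -1.57, -1.8, 0.25, 1]],
])

```text
clock: 7.2
position: [0.5543, -0.0625, 0.3102]
eef_rot: [0.13, 0.991, 0.006, -0.001]
wrist_force: [1.0, -0.4, -0.6]
grip_width: 0.013
grip_force: 49.5
```

```bash
python3 - <<'E'
from h import *
from plant import r
s=r.get_state();print(s["joint_positions"].round(2),s["clock"])
tc=nest(NEST,np.array([0,.068,.0405]))
plan(s,pose_down(NEST[2]+np.pi/2,tc+[0,0,.25]),4,1)
E
```

```text
[ 0.56  0.65 -0.8   1.83  0.57  0.9   0.81] 7.2
[[0.2,-0.1,0.2,0.0,-0.0,0.49,1],[0.2,-0.1,0.2,0.01,0.0,0.49,1],[0.2,-0.1,0.2,-0.0,0.01,0.49,1],[0.2,-0.1,0.2,0.0,0.0,0.5,1]] |rot 0.2 end err [-0.  0.  0.]
```

Emit:
servo_tool([
  [[0.2, -0.1, 0.2, 0, 0, 0.5, 1], [0.2, -0.1, 0.2, 0, 0, 0.5, 1], [0.2, -0.1, 0.2, 0, 0, 0.5, 1], [0.2, -0.1, 0.2, 0, 0, 0.5, 1], [0, 0, 0, 0, 0, 0, 1]],
])

```text
clock: 7.82
position: [0.5541, -0.0613, 0.2895]
eef_rot: [0.138, 0.99, -0.001, 0.001]
wrist_force: [0.4, 0.3, -0.8]
grip_width: 0.0133
grip_force: 49.5
```

```bash
python3 - <<'E'
from h import *
from plant import r,vision
import cv2
c=vision.get_calibration("wrist");im=vision.read_camera("wrist")[:,:,::-1].copy();np.savez("w2.npz",im=im,**{"c":c})
k=800/512
big=cv2.resize(im,(800,600),interpolation=cv2.INTER_CUBIC)
def pl(pts,col):
    q=proj(c,pts);cv2.polylines(big,[np.int32(q*k)],True,col,1)
B=lambda *v:nest(NEST,np.array(v))
pl([B(a,b,.008) for a,b in((-.075,-.12),(.075,-.12),(.075,.12),(-.075,.12))],(0,0,255))
pl([nest(NEST,leaf(0,1,d,x,0.001)) for d,x in((.0295,-.056),(.0295,.056),(.1065,.056),(.1065,-.056))],(0,255,0))
pl([nest(NEST,leaf(0,1,d,x,0.012)) for d,x in((.148,-.049),(.148,-.023))],(255,255,0))
pl([nest(NEST,leaf(.794,-1,d,x,0)) for d,x in((.148,.049),(.148,.023))],(255,255,0))
pl([B(sx*66/1000+dx,dy,.055) for sx in(1,-1) for dx,dy in((-.006,0),(.006,0))],(0,255,255))
cv2.imwrite("pics/w2.png",big)
s=r.get_state();print(s["position"],s["wrist_force"],s["clock"])
E
```

```text
[ 0.55417477 -0.06138954  0.28976904] [ 0.103806    1.19999104 -0.57805302] 7.875
```

View pics/w2.png

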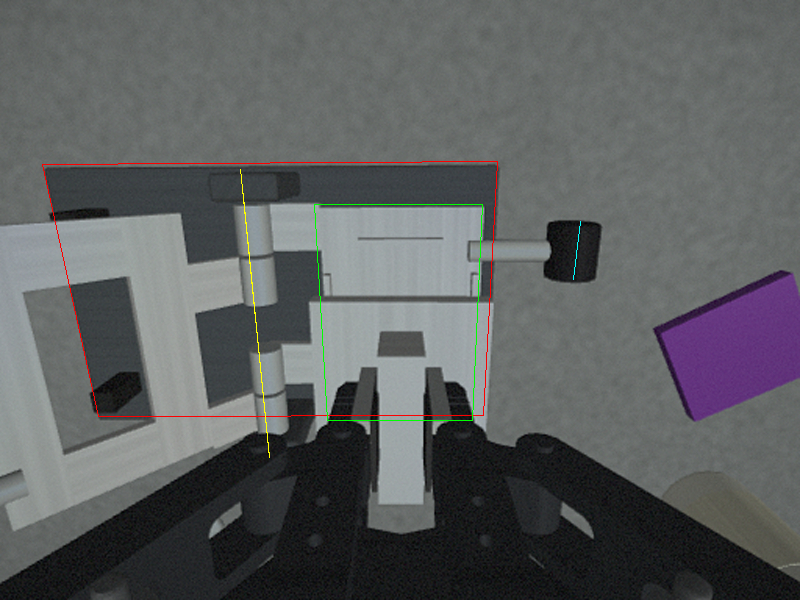

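Wrist view: base, tray leaf, hinge barrels and tray knob at (573,251) match the prediction to about 1 mm; the carrier hangs centred between the pads (plate edges at columns 310 and 493, its far edge at row 300). Check the along-ridge offset.

```bash
python3 - <<'E'
from h import *
from plant import r,vision
c=np.load("w2.npz",allow_pickle=True)["c"].item()
s=r.get_state();q=R.from_quat(s["eef_rot"]);k=800/512
for D in(.176,.180):
  for o in(-.004,0,.004):
    print(D,o,(proj(c,[s["position"]+q.apply([.035+o,y,D]) for y in(-.03,.03)])*k).round(0).tolist(), (proj(c,s["position"]+q.apply([.025+o,0,D-.022]))*k).round(0).tolist())
tc=nest(NEST,np.array([0,.068,.0405]))
plan(s,pose_down(NEST[2]+np.pi/2,tc+[0,0,.195]),5,1)
E
```

```text
0.176 -0.004 [[309.0, 297.0], [489.0, 297.0]] [[398.0, 350.0]]
0.176 0 [[308.0, 285.0], [489.0, 285.0]] [[398.0, 337.0]]
0.176 0.004 [[307.0, 273.0], [490.0, 273.0]] [[398.0, 324.0]]
0.18 -0.004 [[311.0, 294.0], [486.0, 294.0]] [[398.0, 345.0]]
0.18 0 [[310.0, 282.0], [487.0, 282.0]] [[398.0, 332.0]]
0.18 0.004 [[310.0, 271.0], [488.0, 271.0]] [[398.0, 319.0]]
[[-0.0,0.0,-0.1,-0.0,-0.01,1.09,1],[-0.0,0.0,-0.1,-0.0,-0.02,1.08,1],[-0.0,0.0,-0.1,-0.01,-0.01,1.09,1],[-0.0,0.0,-0.1,0.0,-0.01,1.08,1],[-0.0,0.0,-0.1,-0.0,-0.01,1.09,1]] |rot 0.1 end err [ 0. -0.  0.]
```

```bash
python3 - <<'E'
from h import *
im=np.load("w2.npz",allow_pickle=True)["im"].mean(2)
print(im[180:204,205:222].mean(1).round(0)); print(im[205:236,248:264].mean(1).round(0))
E
```

```text
[151. 149. 148. 148. 148. 148. 147. 148. 144. 108.  78.  79.  88. 134.
 168. 166. 165. 165. 164. 164. 165. 164. 166. 165.]
[162. 162. 163. 163. 162. 164. 156.  93.  79.  82.  80.  80.  79.  80.
  81.  82.  80.  78.  78.  79.  81.  80.  87. 134. 168. 166. 165. 165.
 165. 166. 165.]
```

Carrier sits about 5 mm toward −tool x and its plate touches the fingertips (underside 181 mm ahead of the TCP). Compensate and lower to 3 mm above the floor.

```bash
python3 - <<'E'
from h import *
from plant import r
s=r.get_state()
tc=nest(NEST,np.array([-.005,.068,.0405]))
plan(s,pose_down(NEST[2]+np.pi/2,tc+[0,0,.185]),7,1)
E
```

```text
[[-0.0,0.0,-0.0,0.07,-0.01,0.92,1],[-0.0,0.0,-0.0,0.07,-0.01,0.92,1],[-0.0,0.0,-0.0,0.07,-0.01,0.91,1],[-0.0,0.0,-0.0,0.07,-0.01,0.92,1],[-0.0,0.0,-0.0,0.07,-0.01,0.92,1],[-0.0,0.0,-0.0,0.07,-0.0,0.92,1],[-0.0,0.0,-0.0,0.07,-0.01,0.92,1]] |rot 0.1 end err [-0. -0.  0.]
```

Emit:
servo_tool([
  [[0, 0, 0, 0.1, -0.01, 0.92, 1], [0, 0, 0, 0.1, -0.01, 0.92, 1], [0, 0, 0, 0.1, -0.01, 0.92, 1], [0, 0, 0, 0.1, -0.01, 0.92, 1], [0, 0, 0, 0.1, -0.01, 0.92, 1], [0, 0, 0, 0, -0.01, 0.92, 1], [0, 0, 0, 0, -0.01, 0.9, 1], [0, 0, 0, 0, 0, 0, 1]],
])

```text
clock: 8.88
position: [0.5492, -0.0611, 0.225]
eef_rot: [0.139, 0.99, -0.001, 0.0]
wrist_force: [-0.1, 0.2, -1.5]
grip_width: 0.0131
grip_force: 49.5
```

Emit:
servo_tool([
  [[0, 0, 0, 0, 0, 0.1, 1], [0, 0, 0, 0, 0, 0.1, 1], [0, 0, 0, 0, 0, 0.1, 1], [0, 0, 0, 0, 0, 0, 1]],
])

```text
clock: 9.38
position: [0.5493, -0.0611, 0.2227]
eef_rot: [0.139, 0.99, -0.001, 0.001]
wrist_force: [0.3, 0.2, -1.2]
grip_width: 0.0129
grip_force: 49.6
```

Emit:
servo_tool([
  [[0, 0, 0, 0, 0, 0.1, 1], [0, 0, 0, 0, 0, 0.1, 1], [0, 0, 0, 0, 0, 0, 1]],
])

```text
clock: 9.75
position: [0.5494, -0.061, 0.222]
eef_rot: [0.139, 0.99, -0.002, 0.001]
wrist_force: [-8.1, -2.3, 31.5]
grip_width: 0.0133
grip_force: 57.1
```

Emit:
servo_tool([
  [[0, 0, 0, 0, 0, -0.1, 0.2], [0, 0, 0, 0, 0, 0, 0.1], [0, 0, 0, 0, 0, 0, 0.1], [0, 0, 0, 0, 0, -1, 0.1], [0, 0, 0, 0, 0, -2.5, 0.1], [0, 0, 0, 0, 0, -3, 0.1], [0, 0, 0, 0, 0, -3, 0], [0, 0, 0, 0, 0, 0, 0]],
])

```text
clock: 10.75
position: [0.5496, -0.0607, 0.319]
eef_rot: [0.139, 0.99, -0.001, 0.003]
wrist_force: [-0.8, 0.1, 0.0]
grip_width: 0.0428
grip_force: 0.0
```

```bash
python3 - <<'E'
from h import *
from plant import r,vision
import cv2
c=vision.get_calibration("wrist");im=vision.read_camera("wrist")[:,:,::-1].copy()
k=800/512
big=cv2.resize(im,(800,600),interpolation=cv2.INTER_CUBIC)
q=proj(c,[nest(NEST,np.array([x,y+.068,.0485])) for x,y in((-.035,-.03),(.035,-.03),(.035,.03),(-.035,.03))]);cv2.polylines(big,[np.int32(q*k)],True,(0,0,255),1)
for p in(leaf(.794,-1,.148,.049,0),leaf(.794,-1,.148,.023,0)):
    cv2.circle(big,tuple(np.int32(proj(c,nest(NEST,p))[0]*k).tolist()),4,(0,255,255),1)
cv2.imwrite("pics/w3.png",big)
s=r.get_state();print(s["grip_width"],s["clock"],s["joint_positions"].round(2))
K=nest(NEST,leaf(.794,-1,.148,.036,0));print(K)
plan(s,pose_down(NEST[2],K+[0,0,.155+.1]),14,0)
E
```

```text
0.042496797776423456 10.8 [ 0.56  0.63 -0.79  1.84  0.57  0.9   0.79]
[ 0.54267089 -0.23730725  0.15054812]
[[0.0,0.0,6.4,-0.3,-1.23,-0.62,0],[0.0,0.0,6.4,-0.44,-1.18,-0.63,0],[0.0,0.0,6.4,-0.57,-1.13,-0.62,0],[0.0,0.0,6.4,-0.69,-1.06,-0.62,0],[0.0,0.0,6.4,-0.8,-0.97,-0.63,0],[0.0,0.0,6.4,-0.91,-0.88,-0.62,0],[0.0,0.0,6.4,-1.0,-0.77,-0.62,0],[0.0,0.0,6.4,-1.08,-0.66,-0.63,0],[0.0,0.0,6.4,-1.14,-0.53,-0.62,0],[0.0,0.0,6.4,-1.2,-0.4,-0.62,0],[0.0,0.0,6.4,-1.23,-0.26,-0.63,0],[0.0,0.0,6.4,-1.26,-0.13,-0.62,0],[0.0,0.0,6.4,-1.26,0.02,-0.62,0],[0.0,0.0,6.4,-1.26,0.15,-0.63,0]] |rot 6.4 end err [ 0.1  0.  -0. ]
```

View pics/w3.png

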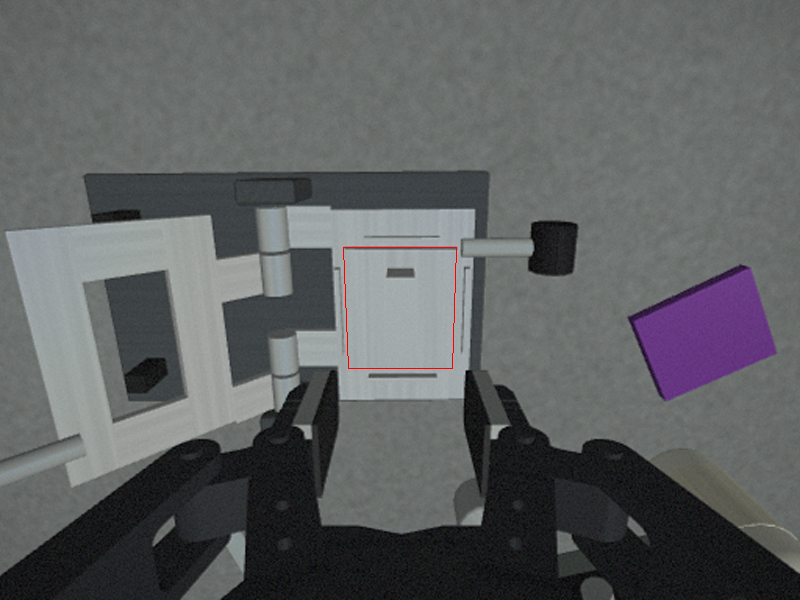

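Wrist view: the carrier lies flat inside the four lips (lips at rows 237/376, columns 340/465; plate on the red nominal outline), ridge front at (400,272). Go to the windowed leaf's knob.

Emit:
servo_tool([
  [[0, 0, 6.4, -0.3, -1.2, -0.6, 0], [0, 0, 6.4, -0.4, -1.2, -0.6, 0], [0, 0, 6.4, -0.6, -1.1, -0.6, 0], [0, 0, 6.4, -0.7, -1.1, -0.6, 0], [0, 0, 6.4, -0.8, -1.0, -0.6, 0], [0, 0, 6.4, -0.9, -0.9, -0.6, 0], [0, 0, 6.4, -1.0, -0.8, -0.6, 0], [0, 0, 6.4, -1.1, -0.7, -0.6, 0], [0, 0, 6.4, -1.1, -0.5, -0.6, 0], [0, 0, 6.4, -1.2, -0.4, -0.6, 0], [0, 0, 6.4, -1.2, -0.3, -0.6, 0], [0, 0, 6.4, -1.3, -0.1, -0.6, 0]],
])

```text
clock: 12.3
position: [0.5424, -0.2129, 0.3885]
eef_rot: [0.725, 0.689, -0.001, 0.001]
wrist_force: [-0.4, 0.7, -0.1]
grip_width: 0.0428
grip_force: 0.0
```

```bash
python3 - <<'E'
from h import *
from plant import r,vision
s=r.get_state();print(s["joint_positions"].round(2))
K=nest(NEST,leaf(.794,-1,.148,.036,0))
plan(s,pose_down(NEST[2],K+[0,0,.155+.06]),6,0)
E
```

```text
[ 0.62  0.51 -0.49  1.71  0.28  0.99 -0.03]
[[0.0,0.0,2.1,-0.4,0.02,0.38,0],[0.0,0.0,2.1,-0.41,0.04,0.39,0],[0.0,0.0,2.1,-0.4,0.06,0.38,0],[0.0,0.0,2.1,-0.4,0.07,0.38,0],[0.0,0.0,2.1,-0.4,0.08,0.39,0],[0.0,0.0,2.1,-0.39,0.1,0.38,0]] |rot 2.1 end err [0. 0. 0.]
```

Emit:
servo_tool([
  [[0, 0, 2.1, -0.4, 0.02, 0.4, 0], [0, 0, 2.1, -0.4, 0.04, 0.4, 0], [0, 0, 2.1, -0.4, 0.06, 0.4, 0], [0, 0, 2.1, -0.4, 0.07, 0.4, 0], [0, 0, 2.1, -0.4, 0.08, 0.4, 0], [0, 0, 2.1, -0.4, 0.1, 0.4, 0], [0, 0, 0, 0, 0, 0, 0]],
])

```text
clock: 13.18
position: [0.5429, -0.2372, 0.3648]
eef_rot: [0.795, 0.606, -0.001, 0.002]
wrist_force: [0.1, 0.1, -0.5]
grip_width: 0.0433
grip_force: 0.0
```

```bash
python3 - <<'E'
from h import *
from plant import r,vision
import cv2
s=r.get_state();c=vision.get_calibration("wrist");im=vision.read_camera("wrist")[:,:,::-1].copy()
k=800/512
big=cv2.resize(im,(800,600),interpolation=cv2.INTER_CUBIC)
for x in(.023,.049):
  q=proj(c,[nest(NEST,leaf(.794,-1,.148+.012*np.cos(t),x,.012*np.sin(t))) for t in np.arange(0,6.3,.3)]);cv2.polylines(big,[np.int32(q*k)],True,(0,255,255),1)
q=proj(c,[nest(NEST,leaf(.794,-1,d,x,0)) for d,x in((.0295,-.056),(.0295,.056),(.1065,.056),(.1065,-.056))]);cv2.polylines(big,[np.int32(q*k)],True,(0,0,255),1)
cv2.imwrite("pics/w4.png",big)
K=nest(NEST,leaf(.794,-1,.148,.036,0))
plan(s,pose_down(NEST[2],K+[0,0,.155]),5,0)
E
```

```text
[[0.0,0.0,0.0,0.0,-0.01,1.19,0],[0.0,0.0,0.0,0.0,-0.0,1.18,0],[0.0,0.0,0.0,0.0,-0.01,1.19,0],[0.0,0.0,0.0,0.0,-0.01,1.18,0],[0.0,0.0,0.0,0.0,-0.0,1.19,0]] |rot 0.1 end err [-0.  0.  0.]
```

View pics/w4.png

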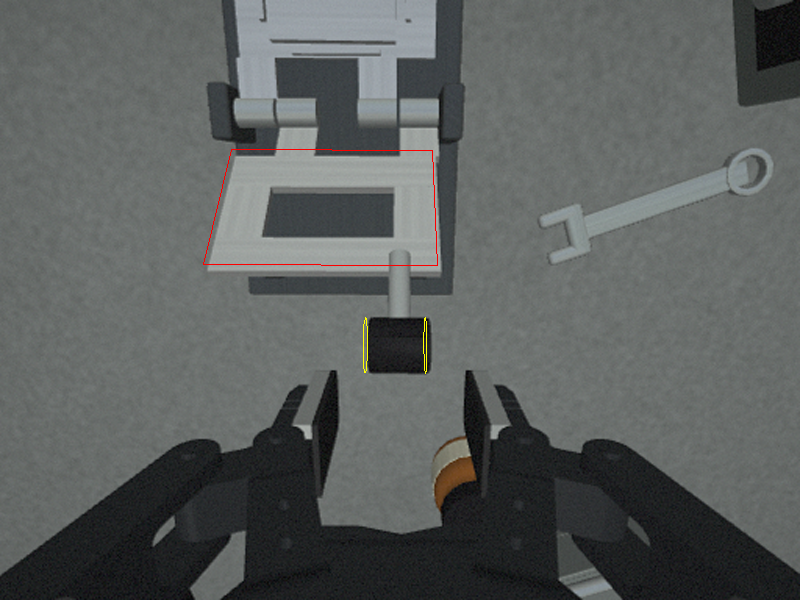

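The knob at (398,345) matches its predicted outline within 2 px. Descend and pinch.

Emit:
servo_tool([
  [[0, 0, 0, 0, 0.02, 1.19, 0], [0, 0, 0, 0, 0.02, 1.19, 0], [0, 0, 0, 0, 0.02, 1.19, 0], [0, 0, 0, 0, 0.02, 1.19, 0], [0, 0, 0, 0, 0, 1.19, 0], [0, 0, 0, 0, 0, 0, 0.5], [0, 0, 0, 0, 0, 0, 1], [0, 0, 0, 0, 0, 0, 1], [0, 0, 0, 0, 0, 0, 1]],
], newtons=30)

```text
clock: 14.35
position: [0.5431, -0.2368, 0.305]
eef_rot: [0.795, 0.606, -0.001, 0.0]
wrist_force: [-6.4, 3.7, -6.9]
grip_width: 0.0251
grip_force: 35.3
```

```bash
cat >> h.py <<'E'
def arc(st,side,a0,a1,n,x,g=1,off=0): # swing rows along the knob arc, tool upright (tool x=nest y, y=nest x, z=down)
    p=st["position"];q=R.from_quat(st["eef_rot"]);rows=[]
    for i in range(n):
        t=nest(NEST,leaf(a0+(a1-a0)*(i+1)/n,side,.148,x,0))+[0,0,.155+off]
        d=q.inv().apply(t-p)*100;row=[0,0,0]+[round(float(v),2) for v in d]+[g];rows.append(row);p=p+q.apply(np.array(row[3:6])/100)
    for i in range(0,n,12): print(str(rows[i:i+12]).replace(' ',''))
def ang(st,side,x): 
    v=Rz(NEST[2]).inv().apply(st["position"]-[NEST[0],NEST[1],0.155]);d=np.array([side*v[1],v[2]-.045])
    return np.arctan2(d[1],d[0]),np.hypot(*d),v[0]
E
python3 - <<'E'
from h import *
from plant import r
s=r.get_state();a=ang(s,-1,.036);print(a);arc(s,-1,a[0],np.pi,30,a[2])
E
```

```text
(np.float64(0.7942610915453585), np.float64(0.14725119084662314), np.float64(0.03624143479658396))
[[0,0,0,0.8,0.0,-0.83,1],[0,0,0,0.92,0.01,-0.71,1],[0,0,0,0.96,0.0,-0.64,1],[0,0,0,1.02,0.0,-0.56,1],[0,0,0,1.05,0.01,-0.48,1],[0,0,0,1.09,0.0,-0.4,1],[0,0,0,1.11,0.01,-0.31,1],[0,0,0,1.14,0.0,-0.22,1],[0,0,0,1.15,0.01,-0.13,1],[0,0,0,1.16,0.0,-0.04,1],[0,0,0,1.15,0.01,0.05,1],[0,0,0,1.15,0.01,0.14,1]]
[[0,0,0,1.14,0.0,0.23,1],[0,0,0,1.11,0.01,0.32,1],[0,0,0,1.09,0.0,0.4,1],[0,0,0,1.05,0.01,0.49,1],[0,0,0,1.01,0.0,0.57,1],[0,0,0,0.96,0.01,0.64,1],[0,0,0,0.91,0.0,0.72,1],[0,0,0,0.85,0.01,0.78,1],[0,0,0,0.78,0.0,0.86,1],[0,0,0,0.72,0.01,0.9,1],[0,0,0,0.64,0.0,0.97,1],[0,0,0,0.57,0.0,1.01,1]]
[[0,0,0,0.48,0.01,1.05,1],[0,0,0,0.4,0.0,1.08,1],[0,0,0,0.32,0.0,1.12,1],[0,0,0,0.23,0.0,1.13,1],[0,0,0,0.13,0.01,1.15,1],[0,0,0,0.05,-0.0,1.16,1]]
```

Emit:
servo_tool([
  [[0, 0, 0, 0.8, 0, -0.83, 1], [0, 0, 0, 0.9, 0, -0.71, 1], [0, 0, 0, 0.96, 0, -0.64, 1], [0, 0, 0, 1.02, 0, -0.56, 1], [0, 0, 0, 1.05, 0, -0.48, 1], [0, 0, 0, 1.09, 0, -0.4, 1], [0, 0, 0, 1.11, 0, -0.31, 1], [0, 0, 0, 1.14, 0, -0.22, 1], [0, 0, 0, 1.15, 0, -0.13, 1], [0, 0, 0, 1.16, 0, -0.04, 1], [0, 0, 0, 1.15, 0, 0.05, 1], [0, 0, 0, 1.15, 0, 0.14, 1]],
])

```text
clock: 15.85
position: [0.5765, -0.1155, 0.345]
eef_rot: [0.795, 0.606, -0.002, 0.001]
wrist_force: [-0.0, -7.4, -29.0]
grip_width: 0.0256
grip_force: 33.1
```

```bash
python3 - <<'E'
from h import *
from plant import r
s=r.get_state();a=ang(s,-1,.036);print(a,s["joint_positions"].round(2));arc(s,-1,a[0],np.pi,18,.0362)
E
```

```text
(np.float64(1.7262064968516564), np.float64(0.14674802764768793), np.float64(0.03581353085476421)) [ 0.4   0.56 -0.43  1.74  0.29  0.9  -0.42]
[[0,0,0,1.16,0.04,0.1,1],[0,0,0,1.12,0.01,0.31,1],[0,0,0,1.1,0.0,0.39,1],[0,0,0,1.06,0.01,0.48,1],[0,0,0,1.01,0.0,0.57,1],[0,0,0,0.98,0.01,0.64,1],[0,0,0,0.91,0.0,0.71,1],[0,0,0,0.86,0.0,0.79,1],[0,0,0,0.8,0.01,0.85,1],[0,0,0,0.72,0.0,0.91,1],[0,0,0,0.65,0.01,0.96,1],[0,0,0,0.58,0.0,1.01,1]]
[[0,0,0,0.49,0.0,1.06,1],[0,0,0,0.41,0.01,1.09,1],[0,0,0,0.32,-0.0,1.12,1],[0,0,0,0.23,0.0,1.14,1],[0,0,0,0.14,0.0,1.15,1],[0,0,0,0.05,0.01,1.16,1]]
```

Emit:
servo_tool([
  [[0, 0, 0, 1.16, 0, 0.25, 1], [0, 0, 0, 1.12, 0, 0.31, 1], [0, 0, 0, 1.1, 0, 0.39, 1], [0, 0, 0, 1.06, 0, 0.48, 1], [0, 0, 0, 1.01, 0, 0.57, 1], [0, 0, 0, 0.98, 0, 0.64, 1], [0, 0, 0, 0.91, 0, 0.71, 1], [0, 0, 0, 0.86, 0, 0.79, 1], [0, 0, 0, 0.8, 0, 0.85, 1], [0, 0, 0, 0.72, 0, 0.91, 1], [0, 0, 0, 0.65, 0, 0.96, 1], [0, 0, 0, 0.58, 0, 1.01, 1]],
])

```text
clock: 17.35
position: [0.6057, -0.0109, 0.2671]
eef_rot: [0.796, 0.606, -0.002, 0.002]
wrist_force: [-8.1, -10.9, -4.4]
grip_width: 0.0256
grip_force: 36.3
```

```bash
python3 - <<'E'
from h import *
from plant import r
s=r.get_state();a=ang(s,-1,.036);print(a,s["joint_positions"].round(2));arc(s,-1,a[0],np.pi,7,a[2])
E
```

```text
(np.float64(2.6690890477434013), np.float64(0.14741108957074933), np.float64(0.035787577058307846)) [ 0.18  0.69 -0.39  1.74  0.36  0.78 -0.65]
[[0,0,0,0.48,0.0,0.87,1],[0,0,0,0.37,0.0,0.93,1],[0,0,0,0.3,0.0,0.95,1],[0,0,0,0.24,0.0,0.97,1],[0,0,0,0.18,0.0,0.99,1],[0,0,0,0.1,0.0,0.99,1],[0,0,0,0.04,0.01,1.0,1]]
```

Emit:
servo_tool([
  [[0, 0, 0, 0.44, 0, 0.87, 1], [0, 0, 0, 0.37, 0, 0.93, 1], [0, 0, 0, 0.3, 0, 0.95, 1], [0, 0, 0, 0.24, 0, 0.97, 1], [0, 0, 0, 0.18, 0, 0.99, 1], [0, 0, 0, 0.1, 0, 0.95, 1], [0, 0, 0, 0.04, 0, 0.5, 1], [0, 0, 0, 0, 0, 0.3, 1], [0, 0, 0, 0, 0, 0, 1]],
])

```text
clock: 18.48
position: [0.6102, 0.0052, 0.2027]
eef_rot: [0.796, 0.606, -0.002, 0.002]
wrist_force: [-7.1, -7.8, -3.2]
grip_width: 0.0256
grip_force: 36.5
```

```bash
python3 - <<'E'
from h import *
from plant import r
s=r.get_state();print(ang(s,-1,.036),s["position"],s["wrist_force"])
E
```

```text
(np.float64(3.123358824541824), np.float64(0.14798259076738624), np.float64(0.03582986381056031)) [0.61020263 0.00517011 0.20269814] [-7.10200027 -7.78601492 -3.21862226]
```

Emit:
servo_tool([
  [[0, 0, 0, -0.05, 0, 0.15, 1], [0, 0, 0, 0, 0, 0.15, 1], [0, 0, 0, 0, 0, 0.1, 1], [0, 0, 0, 0, 0, 0, 1]],
])

```text
clock: 18.98
position: [0.6102, 0.0051, 0.199]
eef_rot: [0.795, 0.606, -0.002, 0.002]
wrist_force: [-7.3, -5.0, -1.5]
grip_width: 0.0258
grip_force: 36.8
```

Emit:
servo_tool([
  [[0, 0, 0, 0, 0, 0.1, 1], [0, 0, 0, 0, 0, 0.1, 1], [0, 0, 0, 0, 0, 0, 1]],
])

```text
clock: 19.35
position: [0.6102, 0.0051, 0.1979]
eef_rot: [0.795, 0.606, -0.002, 0.002]
wrist_force: [-13.4, -5.4, 15.6]
grip_width: 0.0253
grip_force: 39.1
```

Emit:
servo_tool([
  [[0, 0, 0, 0, 0, -0.1, 0.3], [0, 0, 0, 0, 0, 0, 0], [0, 0, 0, 0, 0, 0, 0], [0, 0, 0, 0, 0, -1.5, 0], [0, 0, 0, 0, 0, -2.0, 0], [0, 0, 0, 0, 0, -2.0, 0]],
])

```text
clock: 20.1
position: [0.6109, 0.006, 0.2551]
eef_rot: [0.795, 0.606, 0.0, 0.002]
wrist_force: [0.2, -0.4, 1.0]
grip_width: 0.0428
grip_force: 0.0
```

```bash
python3 - <<'E'
from h import *
from plant import r,vision
import cv2
s=r.get_state()
K=nest(NEST,leaf(0,1,.148,-.036,0))
plan(s,pose_down(NEST[2],K+[0,0,.155+.055]),6,0)
im=vision.read_camera("scene")[:,:,::-1].copy();a=cv2.resize(im[118:218,175:275],(500,500),interpolation=cv2.INTER_CUBIC)
im=vision.read_camera("side")[:,:,::-1].copy();b=cv2.resize(im[185:310,220:320],(300,375),interpolation=cv2.INTER_CUBIC)
o=np.zeros((500,800,3),np.uint8);o[:,:500]=a;o[:375,500:]=b;cv2.imwrite("pics/n5.png",o)
E
```

```text
[[0.0,0.0,0.0,-0.01,-1.21,-0.0,0],[0.0,0.0,0.0,-0.01,-1.2,-0.01,0],[0.0,0.0,0.0,-0.01,-1.21,0.0,0],[0.0,0.0,0.0,-0.01,-1.2,-0.0,0],[0.0,0.0,0.0,-0.01,-1.21,-0.0,0],[0.0,0.0,0.0,-0.01,-1.2,-0.01,0]] |rot 0.1 end err [-0. -0. -0.]
```

View pics/n5.png

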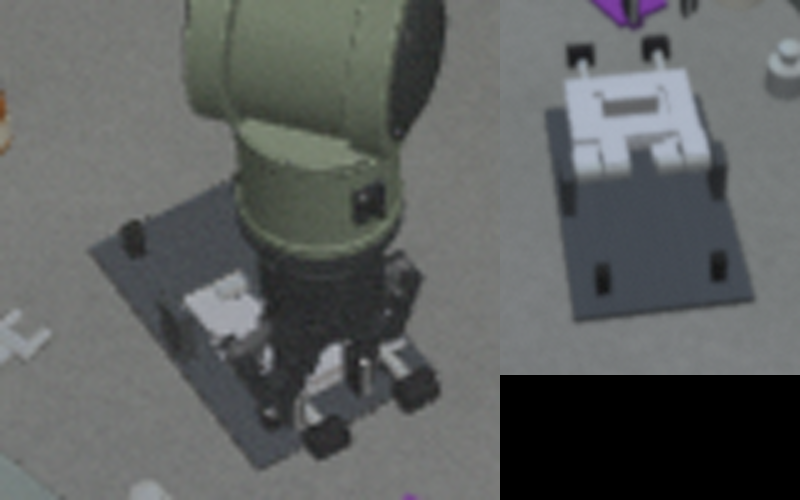

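Side crop: the windowed leaf is flat on the tray leaf, ridge in the window, knobs level at (580,55) and (655,48). Go to the tray knob.

Emit:
servo_tool([
  [[0, 0, 0, 0, -1.2, 0, 0], [0, 0, 0, 0, -1.2, 0, 0], [0, 0, 0, 0, -1.2, 0, 0], [0, 0, 0, 0, -1.2, 0, 0], [0, 0, 0, 0, -1.2, 0, 0], [0, 0, 0, 0, -1.2, 0, 0], [0, 0, 0, 0, 0, 1.3, 0], [0, 0, 0, 0, 0, 1.4, 0], [0, 0, 0, 0, 0, 1.4, 0], [0, 0, 0, 0, 0, 1.4, 0], [0, 0, 0, 0, 0, 0, 0]],
])

```text
clock: 21.58
position: [0.5411, 0.0249, 0.1965]
eef_rot: [0.795, 0.606, -0.001, 0.001]
wrist_force: [-0.9, 0.0, 0.9]
grip_width: 0.0428
grip_force: 0.0
```

Emit:
servo_tool([
  [[0, 0, 0, 0, 0, -0.25, 0.3], [0, 0, 0, 0, 0, 0, 1], [0, 0, 0, 0, 0, 0, 1], [0, 0, 0, 0, 0, 0, 1], [0, 0, 0, 0, 0, 0, 1]],
], newtons=50)

```text
clock: 22.2
position: [0.5409, 0.0252, 0.201]
eef_rot: [0.795, 0.606, -0.001, 0.001]
wrist_force: [-7.7, 2.2, 5.2]
grip_width: 0.025
grip_force: 52.4
```

```bash
python3 - <<'E'
from h import *
from plant import r
s=r.get_state();a=ang(s,1,-.036);print(a);arc(s,1,a[0],np.pi,36,a[2])
E
```

```text
(np.float64(0.006908344597738517), np.float64(0.14857377253486637), np.float64(-0.03630969702417222))
[[0,0,0,-0.13,0.0,-1.29,1],[0,0,0,-0.18,0.0,-1.27,1],[0,0,0,-0.29,0.0,-1.26,1],[0,0,0,-0.39,0.0,-1.22,1],[0,0,0,-0.51,0.0,-1.19,1],[0,0,0,-0.6,0.0,-1.14,1],[0,0,0,-0.7,-0.0,-1.08,1],[0,0,0,-0.8,-0.0,-1.01,1],[0,0,0,-0.87,-0.01,-0.94,1],[0,0,0,-0.96,0.0,-0.87,1],[0,0,0,-1.03,-0.0,-0.77,1],[0,0,0,-1.09,-0.01,-0.69,1]]
[[0,0,0,-1.15,-0.0,-0.58,1],[0,0,0,-1.19,-0.01,-0.49,1],[0,0,0,-1.23,-0.0,-0.38,1],[0,0,0,-1.26,-0.01,-0.27,1],[0,0,0,-1.28,-0.0,-0.16,1],[0,0,0,-1.29,-0.01,-0.05,1],[0,0,0,-1.28,-0.0,0.07,1],[0,0,0,-1.28,-0.01,0.17,1],[0,0,0,-1.26,-0.01,0.29,1],[0,0,0,-1.22,-0.0,0.39,1],[0,0,0,-1.19,-0.01,0.5,1],[0,0,0,-1.14,-0.01,0.6,1]]
[[0,0,0,-1.08,-0.0,0.7,1],[0,0,0,-1.02,-0.01,0.79,1],[0,0,0,-0.95,-0.0,0.87,1],[0,0,0,-0.86,-0.01,0.96,1],[0,0,0,-0.78,-0.0,1.02,1],[0,0,0,-0.69,-0.01,1.09,1],[0,0,0,-0.59,-0.0,1.15,1],[0,0,0,-0.49,-0.01,1.19,1],[0,0,0,-0.38,-0.0,1.23,1],[0,0,0,-0.28,-0.0,1.26,1],[0,0,0,-0.16,-0.01,1.28,1],[0,0,0,-0.06,0.0,1.28,1]]
```

Emit:
servo_tool([
  [[0, 0, 0, -0.13, 0, -1.29, 1], [0, 0, 0, -0.18, 0, -1.27, 1], [0, 0, 0, -0.29, 0, -1.26, 1], [0, 0, 0, -0.39, 0, -1.22, 1], [0, 0, 0, -0.51, 0, -1.19, 1], [0, 0, 0, -0.6, 0, -1.14, 1], [0, 0, 0, -0.7, 0, -1.08, 1], [0, 0, 0, -0.8, 0, -1.01, 1], [0, 0, 0, -0.87, 0, -0.94, 1], [0, 0, 0, -0.96, 0, -0.87, 1], [0, 0, 0, -1.03, 0, -0.77, 1], [0, 0, 0, -1.09, 0, -0.69, 1]],
])

```text
clock: 23.7
position: [0.5209, -0.046, 0.329]
eef_rot: [0.795, 0.607, 0.0, 0.001]
wrist_force: [-4.4, 11.9, 4.7]
grip_width: 0.0251
grip_force: 52.5
```

```bash
python3 - <<'E'
from h import *
from plant import r
s=r.get_state();a=ang(s,1,-.036);print(a);arc(s,1,a[0],np.pi,24,a[2],off=-.0005)
E
```

```text
(np.float64(1.046205996727014), np.float64(0.14907742698302742), np.float64(-0.036458869774456705))
[[0,0,0,-1.2,-0.01,-0.45,1],[0,0,0,-1.19,-0.0,-0.5,1],[0,0,0,-1.23,-0.01,-0.39,1],[0,0,0,-1.27,-0.01,-0.28,1],[0,0,0,-1.28,-0.0,-0.17,1],[0,0,0,-1.29,-0.01,-0.05,1],[0,0,0,-1.29,-0.01,0.05,1],[0,0,0,-1.28,-0.01,0.17,1],[0,0,0,-1.26,-0.01,0.28,1],[0,0,0,-1.23,-0.01,0.39,1],[0,0,0,-1.19,-0.0,0.49,1],[0,0,0,-1.15,-0.01,0.6,1]]
[[0,0,0,-1.09,-0.01,0.69,1],[0,0,0,-1.02,-0.01,0.79,1],[0,0,0,-0.96,-0.01,0.87,1],[0,0,0,-0.87,-0.0,0.95,1],[0,0,0,-0.79,-0.01,1.03,1],[0,0,0,-0.69,-0.01,1.09,1],[0,0,0,-0.6,-0.0,1.14,1],[0,0,0,-0.49,-0.01,1.2,1],[0,0,0,-0.39,-0.01,1.23,1],[0,0,0,-0.28,0.0,1.26,1],[0,0,0,-0.16,-0.0,1.28,1],[0,0,0,-0.06,-0.01,1.29,1]]
```

Emit:
servo_tool([
  [[0, 0, 0, -1.15, 0, -0.5, 1], [0, 0, 0, -1.19, 0, -0.5, 1], [0, 0, 0, -1.23, 0, -0.39, 1], [0, 0, 0, -1.27, 0, -0.28, 1], [0, 0, 0, -1.28, 0, -0.17, 1], [0, 0, 0, -1.29, 0, -0.05, 1], [0, 0, 0, -1.29, 0, 0.05, 1], [0, 0, 0, -1.28, 0, 0.17, 1], [0, 0, 0, -1.26, 0, 0.28, 1], [0, 0, 0, -1.23, 0, 0.39, 1], [0, 0, 0, -1.19, 0, 0.49, 1], [0, 0, 0, -1.15, 0, 0.6, 1]],
])

```text
clock: 25.2
position: [0.4809, -0.1909, 0.328]
eef_rot: [0.795, 0.606, -0.001, 0.001]
wrist_force: [-9.2, 3.3, 6.7]
grip_width: 0.0248
grip_force: 52.8
```

```bash
python3 - <<'E'
from h import *
from plant import r
s=r.get_state();a=ang(s,1,-.036);print(a,s["joint_positions"].round(2));arc(s,1,a[0],np.pi,12,a[2],off=0)
E
```

```text
(np.float64(2.104316881093074), np.float64(0.14869946024555444), np.float64(-0.03597654568202432)) [ 0.58  0.48 -0.42  1.94  0.28  0.78 -0.27]
[[0,0,0,-1.03,-0.0,0.76,1],[0,0,0,-1.01,-0.01,0.79,1],[0,0,0,-0.93,-0.0,0.88,1],[0,0,0,-0.86,-0.01,0.95,1],[0,0,0,-0.76,-0.0,1.02,1],[0,0,0,-0.68,-0.0,1.09,1],[0,0,0,-0.58,-0.01,1.14,1],[0,0,0,-0.48,0.0,1.18,1],[0,0,0,-0.38,-0.0,1.22,1],[0,0,0,-0.27,-0.0,1.25,1],[0,0,0,-0.16,-0.0,1.27,1],[0,0,0,-0.05,-0.01,1.28,1]]
```

Emit:
servo_tool([
  [[0, 0, 0, -1.05, 0, 0.74, 1], [0, 0, 0, -1.01, 0, 0.79, 1], [0, 0, 0, -0.93, 0, 0.88, 1], [0, 0, 0, -0.86, 0, 0.95, 1], [0, 0, 0, -0.76, 0, 1.02, 1], [0, 0, 0, -0.68, 0, 1.09, 1], [0, 0, 0, -0.58, 0, 1.14, 1], [0, 0, 0, -0.48, 0, 1.18, 1], [0, 0, 0, -0.38, 0, 1.22, 1], [0, 0, 0, -0.27, 0, 1.25, 1], [0, 0, 0, -0.16, 0, 1.27, 1], [0, 0, 0, -0.05, 0, 0.8, 1]],
])

```text
clock: 26.7
position: [0.4619, -0.2601, 0.2039]
eef_rot: [0.795, 0.606, -0.001, 0.0]
wrist_force: [-9.4, 3.7, 3.1]
grip_width: 0.0255
grip_force: 52.2
```

Emit:
servo_tool([
  [[0, 0, 0, 0, 0, 0.2, 1], [0, 0, 0, 0, 0, 0.1, 1], [0, 0, 0, 0, 0, 0, 1]],
])

```text
clock: 27.08
position: [0.4619, -0.2601, 0.2012]
eef_rot: [0.795, 0.606, -0.001, 0.0]
wrist_force: [-8.5, 2.8, -2.4]
grip_width: 0.0248
grip_force: 51.8
```

Emit:
servo_tool([
  [[0, 0, 0, 0, 0, 0.1, 1], [0, 0, 0, 0, 0, 0.1, 1], [0, 0, 0, 0, 0, 0, 1]],
])

```text
clock: 27.45
position: [0.462, -0.2602, 0.2005]
eef_rot: [0.795, 0.606, -0.002, 0.001]
wrist_force: [-16.6, 6.6, 28.8]
grip_width: 0.0251
grip_force: 55.8
```

Stop reached. Swing the tray leaf back.

```bash
python3 - <<'E'
from h import *
from plant import r
s=r.get_state();a=ang(s,1,-.036);print(a);arc(s,1,np.pi,0,36,a[2],off=.0008)
E
```

```text
(np.float64(3.138471585623279), np.float64(0.14744784234665145), np.float64(-0.035546413298237656))
[[0,0,0,-0.0,-0.0,-1.32,1],[0,0,0,0.16,-0.0,-1.28,1],[0,0,0,0.27,0.0,-1.27,1],[0,0,0,0.39,0.0,-1.23,1],[0,0,0,0.49,0.0,-1.19,1],[0,0,0,0.59,0.01,-1.15,1],[0,0,0,0.69,-0.0,-1.09,1],[0,0,0,0.78,0.0,-1.03,1],[0,0,0,0.87,0.0,-0.95,1],[0,0,0,0.95,0.01,-0.88,1],[0,0,0,1.02,0.0,-0.79,1],[0,0,0,1.09,0.01,-0.7,1]]
[[0,0,0,1.14,0.0,-0.6,1],[0,0,0,1.19,0.01,-0.5,1],[0,0,0,1.23,-0.0,-0.39,1],[0,0,0,1.26,0.0,-0.28,1],[0,0,0,1.28,0.01,-0.18,1],[0,0,0,1.29,0.01,-0.06,1],[0,0,0,1.29,0.0,0.05,1],[0,0,0,1.28,0.01,0.17,1],[0,0,0,1.26,0.0,0.27,1],[0,0,0,1.23,0.01,0.39,1],[0,0,0,1.2,0.0,0.49,1],[0,0,0,1.15,0.01,0.59,1]]
[[0,0,0,1.09,0.0,0.69,1],[0,0,0,1.03,0.0,0.78,1],[0,0,0,0.95,0.01,0.87,1],[0,0,0,0.88,0.0,0.95,1],[0,0,0,0.79,0.01,1.02,1],[0,0,0,0.69,-0.0,1.08,1],[0,0,0,0.6,0.0,1.15,1],[0,0,0,0.5,0.0,1.19,1],[0,0,0,0.4,0.01,1.23,1],[0,0,0,0.28,-0.0,1.26,1],[0,0,0,0.17,-0.0,1.28,1],[0,0,0,0.06,-0.0,1.29,1]]
```

Emit:
servo_tool([
  [[0, 0, 0, 0.03, 0, -1.3, 1], [0, 0, 0, 0.16, 0, -1.28, 1], [0, 0, 0, 0.27, 0, -1.27, 1], [0, 0, 0, 0.39, 0, -1.23, 1], [0, 0, 0, 0.49, 0, -1.19, 1], [0, 0, 0, 0.59, 0, -1.15, 1], [0, 0, 0, 0.69, 0, -1.09, 1], [0, 0, 0, 0.78, 0, -1.03, 1], [0, 0, 0, 0.87, 0, -0.95, 1], [0, 0, 0, 0.95, 0, -0.88, 1], [0, 0, 0, 1.02, 0, -0.79, 1], [0, 0, 0, 1.09, 0, -0.7, 1]],
])

```text
clock: 28.95
position: [0.4812, -0.1899, 0.3285]
eef_rot: [0.796, 0.606, -0.002, 0.002]
wrist_force: [-9.9, -4.5, 5.7]
grip_width: 0.0248
grip_force: 52.6
```

Emit:
servo_tool([
  [[0, 0, 0, 1.14, 0, -0.6, 1], [0, 0, 0, 1.19, 0, -0.5, 1], [0, 0, 0, 1.23, 0, -0.39, 1], [0, 0, 0, 1.26, 0, -0.28, 1], [0, 0, 0, 1.28, 0, -0.18, 1], [0, 0, 0, 1.29, 0, -0.06, 1], [0, 0, 0, 1.29, 0, 0.05, 1], [0, 0, 0, 1.28, 0, 0.17, 1], [0, 0, 0, 1.26, 0, 0.27, 1], [0, 0, 0, 1.23, 0, 0.39, 1], [0, 0, 0, 1.2, 0, 0.49, 1], [0, 0, 0, 1.15, 0, 0.59, 1]],
])

```text
clock: 30.45
position: [0.5211, -0.0452, 0.3287]
eef_rot: [0.795, 0.607, -0.0, 0.001]
wrist_force: [-7.3, 4.7, 7.2]
grip_width: 0.0251
grip_force: 52.9
```

```bash
python3 - <<'E'
from h import *
from plant import r
s=r.get_state();a=ang(s,1,-.036);print(a);arc(s,1,a[0],0,12,a[2],off=.0008)
E
```

```text
(np.float64(1.0404631844124461), np.float64(0.14921205586213476), np.float64(-0.03639226869669472))
[[0,0,0,1.02,0.0,0.72,1],[0,0,0,1.01,0.01,0.78,1],[0,0,0,0.95,0.0,0.87,1],[0,0,0,0.86,0.0,0.95,1],[0,0,0,0.78,0.0,1.02,1],[0,0,0,0.69,0.01,1.08,1],[0,0,0,0.59,-0.0,1.14,1],[0,0,0,0.49,-0.0,1.19,1],[0,0,0,0.38,-0.0,1.22,1],[0,0,0,0.28,-0.01,1.25,1],[0,0,0,0.17,0.0,1.28,1],[0,0,0,0.06,-0.0,1.28,1]]
```

Emit:
servo_tool([
  [[0, 0, 0, 1.05, 0, 0.7, 1], [0, 0, 0, 1.01, 0, 0.78, 1], [0, 0, 0, 0.95, 0, 0.87, 1], [0, 0, 0, 0.86, 0, 0.95, 1], [0, 0, 0, 0.78, 0, 1.02, 1], [0, 0, 0, 0.69, 0, 1.08, 1], [0, 0, 0, 0.59, 0, 1.14, 1], [0, 0, 0, 0.49, 0, 1.19, 1], [0, 0, 0, 0.38, 0, 1.22, 1], [0, 0, 0, 0.28, 0, 1.25, 1], [0, 0, 0, 0.17, 0, 1.28, 1], [0, 0, 0, 0.05, 0, 0.9, 1]],
])

```text
clock: 31.95
position: [0.5407, 0.0248, 0.2039]
eef_rot: [0.795, 0.607, 0.0, 0.001]
wrist_force: [-5.5, 7.7, 0.9]
grip_width: 0.0251
grip_force: 52.1
```

Emit:
servo_tool([
  [[0, 0, 0, 0, 0, 0.2, 1], [0, 0, 0, 0, 0, 0.1, 1], [0, 0, 0, 0, 0, 0, 1]],
])

```text
clock: 32.33
position: [0.5407, 0.0248, 0.2012]
eef_rot: [0.795, 0.607, 0.0, 0.001]
wrist_force: [-3.9, 9.0, -0.8]
grip_width: 0.0252
grip_force: 51.8
```

Emit:
servo_tool([
  [[0, 0, 0, 0, 0, 0.1, 1], [0, 0, 0, 0, 0, 0.1, 1], [0, 0, 0, 0, 0, 0, 1]],
])

```text
clock: 32.7
position: [0.5408, 0.0249, 0.2004]
eef_rot: [0.795, 0.607, 0.0, 0.001]
wrist_force: [-12.4, 7.2, 27.5]
grip_width: 0.025
grip_force: 55.7
```

Emit:
servo_tool([
  [[0, 0, 0, 0, 0, -0.1, 0.3], [0, 0, 0, 0, 0, 0, 0], [0, 0, 0, 0, 0, 0, 0], [0, 0, 0, 0, 0, -1.5, 0], [0, 0, 0, 0, 0, -3, 0], [0, 0, 0, 0, 0, -4, 0], [0, 0, 0, 0, 0, -4, 0], [0, 0, 0, 0, 0, -3, 0], [0, 0, 0, 0, 0, 0, 0]],
])

```text
clock: 33.83
position: [0.5411, 0.024, 0.3577]
eef_rot: [0.795, 0.606, 0.001, 0.003]
wrist_force: [-0.6, 0.3, -0.3]
grip_width: 0.0426
grip_force: 0.0
```

```bash
python3 - <<'E'
from h import *
from plant import r,vision
import cv2
im=vision.read_camera("scene")[:,:,::-1].copy();a=cv2.resize(im[118:218,175:275],(400,400),interpolation=cv2.INTER_CUBIC)
c=vision.get_calibration("side");im=vision.read_camera("side")[:,:,::-1].copy()
for ang_,x,s in((0,.036,-1),(0,-.036,1)): print(proj(c,nest(NEST,leaf(ang_,s,.148,x,0))))
b=cv2.resize(im[190:310,220:320],(400,480),interpolation=cv2.INTER_CUBIC)
o=np.zeros((480,800,3),np.uint8);o[:400,:400]=a;o[:,400:]=b;cv2.imwrite("pics/n6.png",o)
E
```

```text
[[292.30248824 285.75744847]]
[[246.18490336 203.01912796]]
```

View pics/n6.png

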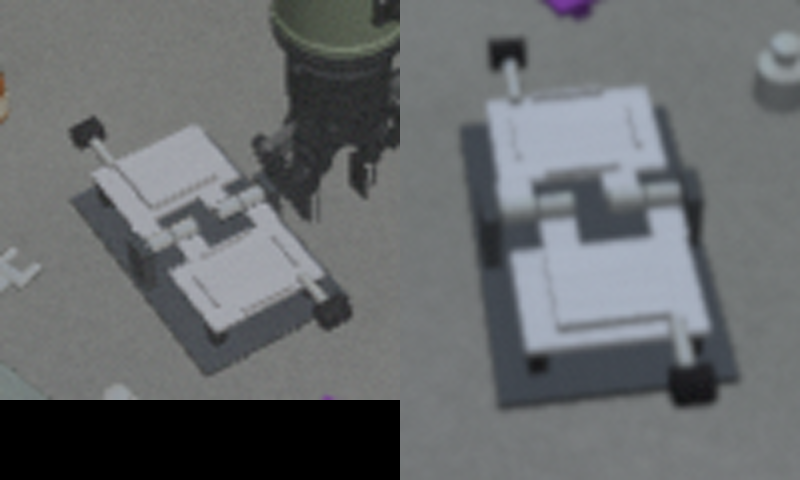

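Side crop: both knobs at their open positions (grate knob measured (293,286), predicted (292,286)), carrier plate flat upside down on the windowed leaf, corners about (548,250), (555,328), (700,310), apparently shifted toward +x. Measure that shift.

```bash
python3 - <<'E'
from h import *
from plant import r,vision
c=vision.get_calibration("side")
J=lambda p:((proj(c,p)-[220,190]+.5)*4+[400,0]).round(0).tolist()
for z in(.0485,.0565):
 for dx in(0,.004,.008):
  print(z,dx,J([nest(NEST,np.array([x+dx,-.068+y,z])) for x,y in((-.035,.03),(-.035,-.03),(.035,-.03),(.035,.03))]))
print(J([nest(NEST,np.array([x,-.068+y,.0405])) for x,y in((-.056,.0385),(-.056,-.0385),(.056,-.0385),(.056,.0385))]))
E
```

```text
0.0485 0 [[544.0, 250.0], [558.0, 326.0], [673.0, 314.0], [654.0, 238.0]]
0.0485 0.004 [[551.0, 249.0], [565.0, 326.0], [680.0, 313.0], [661.0, 238.0]]
0.0485 0.008 [[557.0, 249.0], [572.0, 325.0], [686.0, 312.0], [667.0, 237.0]]
0.0565 0 [[544.0, 242.0], [558.0, 318.0], [674.0, 305.0], [655.0, 230.0]]
0.0565 0.004 [[551.0, 241.0], [565.0, 317.0], [680.0, 305.0], [661.0, 229.0]]
0.0565 0.008 [[557.0, 240.0], [572.0, 316.0], [687.0, 304.0], [667.0, 229.0]]
[[510.0, 251.0], [526.0, 350.0], [709.0, 329.0], [684.0, 233.0]]
```

Plate corners match dx≈0 and height 48.5 mm, so the carrier is centred, flat and seated, and the gripper is clear. Hand in.

```bash
python3 -c "
from plant import r
print(r.sign_off())"
```

```text
the job is handed in; nothing more can be done
None
```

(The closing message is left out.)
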